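Push the autosampler's row of vial racks home and shut the retaining gate

TASK

Load the autosampler: with the fingertips push the row of four blue vial racks from its rear end along the guide rail, as one train and without slamming, until the first rack is fully home against the green end stop and all four are touching. Then push the orange retaining gate fully shut across the rail behind the last rack. Only push: lift and tip nothing, touch no rack but the last, and leave the bottle, flask and jar where they stand.

Things in the scene. Friction and masses are not known exactly. Their poses are not given: they have to be found in the camera images.
- sampler: white flat autosampler fixed to the bench, 190 mm wide (its x) and 470 mm long (its y, -210 to +260 mm). Origin: on the bench under the rail's centre line; x points away from the robot, +y along the rail to the end stop. Deck 30 mm above the bench. Aluminium guide rail 14 mm wide, 5 mm high on the deck, on the centre line (x = 0) from y = -200 to +170 mm
- tower (a point): top centre of the white sampling tower, 56 x 70 mm, fixed on the sampler beside and beyond the end stop on the robot's side, centre at the sampler's x = -62 mm, y = +213 mm, top 180 mm above the bench. Its short needle arm, underside 155 mm above the bench, reaches back to y = 137 mm over the corner of the first rack's home place, with the needle tip 105 mm above the bench
- stop_face (a point): middle of the green face of the end stop that the first rack must meet, at deck height (30 mm above the bench), 170 mm from the sampler's origin along its +y; axes as the sampler's. The stop is rigid, 70 mm wide and 26 mm high
- rack_1: first of four blue vial racks, the one nearest the end stop, 60 to 125 mm short of it at the start. A block 96 mm wide across the rail (its x), 40 mm long along it (its y), 26 mm high; white vial caps to 38 mm, vials fixed. 0.1 to 0.25 kg. Origin: centre of its underside, which slides on the deck; a groove under its middle, 18 mm wide and 8 mm high, straddles the rail
- rack_2: vial rack just like rack_1, same size and origin. Second in the row, touching the first and third
- rack_3: vial rack just like rack_1, same size and origin. Third in the row
- rack_4: vial rack just like rack_1, same size and origin. Last in the row, farthest from the end stop; its free rear face (-y side, 20 mm from its origin) is where the row is pushed; sliding the whole row takes about 2 to 7 N
- gate (a joint): angle (rad) of the orange retaining gate about its upright hinge. Near 0: open, alongside the rail on the robot's side, pointing away from the end stop (sampler -y). 1.571: fully shut, across the rail (sampler +x), 3 mm behind the last rack's home place. Swings level, counter-clockwise from above as it shuts, at about 0.5 N, stays where left; rigid limits at both ends
- gate_hinge (a point): hinge axis of the gate, at half the height of its arm (45 mm above the bench); in the sampler's frame at x = -75 mm, y = +3 mm. The steel hinge post is 16 mm across and its top is 59 mm above the bench
- gate_tip (a point): free end of the gate's orange arm, 80 mm from the hinge, on the arm's centre line, 45 mm above the bench. The arm is 8 mm thick and 14 mm high (38 to 52 mm above the bench); a black finger pin 11 mm across stands on it 6 mm from the end, up to 70 mm above the bench
- bottle: bystander: white bottle with blue cap and orange label, 60 mm across, 115 mm high, on the bench beyond the sampler. Origin: centre of its foot
- flask: bystander: small conical glass flask with a green stopper, 64 mm across, 92 mm high, on the bench beyond the sampler. Origin: centre of its foot
- jar: bystander: amber jar with black lid, 48 mm across, 55 mm high, on the bench on the robot's side of the sampler. Origin: centre of its foot
There are look-alikes about, which are no part of the job. What is shaped like the rack_2 but brown is not meant. Leave any red look-alike of the rack_4 alone.

How it is judged:
By the outcome, as a careful person would: the job done as asked, in the order asked, and still so for the second after the job is handed in, with the robot touching nothing.
It also fails if it takes over 48 s, if anything falls off the work surface, if the arm or the gripper's body presses on something with over 40 N, if the wrist force passes 120 N, or if a joint passes its speed limit or range.

ROBOT

A 6-joint arm with a two-finger parallel gripper is mounted at the origin on the work surface. World frame = base frame: x ahead of the robot, y to its left, z up, the work surface at z = 0. Lengths are in m, angles in degrees, forces in N, time in s.
With the tool pointing down it reaches from about 0.25 to 0.725 m from the base axis. Payload 9.7 kg.
Tool frame: the origin (TCP) lies between the finger pads; the fingertips stand 11 mm ahead of it and the grasp point (between the pads) lies 8 mm behind it; z points along the fingers, x is the direction in which the jaws open and shut, and the axes are right-handed (so a half turn about z gives the same grasp; the last joint's range is limited). The gripper opens to 85 mm and grips with 20 to 120 N. Pads are 22 mm wide; open, the fingers measure 114 mm over their backs; the gripper's body (76 mm by 85 mm) begins 54 mm behind the grasp point. The pads swing forward as they close: fully open they stand 13 mm farther back than shut.
Start: joints at [-63.541, 4.979, 10.078, 95.1, 0, 90], TCP at [0.245, -0.492, 0.242] pointing down, gripper open.
Joint ranges: [-179.16, 179.16], [-48.56, 103.87], [-65.8, 70.77], [-126.05, 130.52], [-82.76, 87.17], [-180, 180]. Speed limits (degrees/s): [127.2, 127.2, 147.25, 180, 180, 180].

INTERFACE

Orientations are given as [roll, pitch, yaw] about the fixed x, y, z axes, in that order (R = Rz(yaw) Ry(pitch) Rx(roll)).
In Python, from workcell import get_obs, camera, job_done, spotter gives the robot as it stands.
- The arm moves only by the tool play_rows, never from a script. Its argument "rows" is a list of rows, each a list of 3 entries, a list of its own where there are three numbers: the closure, from 0 (fully open) to 1 (shut), then the shift along the tool's x, y, z in cm, then the turn, a rotation vector about the tool's x, y, z in degrees. In form: [[claw, [x, y, z], [wx, wy, wz]], ...]. A call has 1 to 12 rows; each row shifts and turns the pose as measured when the row begins, along the tool's axes as they then stand; what a row does not reach is not made up. A row lasts 1/10 s, in which the tool goes at most 50 mm and 8.59 degrees, less where a joint would pass 70% of its speed; a pose out of reach is approached as far as the arm can. A call is refused whole if a number of a shift passes 5 or a number of a turn 8.59, either way. A call with a gripper value outside its range is refused whole. The fingers move at their own pace and stop on an object; "newtons" is the grip in N (left out, the last holds). Time passes only in rows, so rows that do not move let the fingers close. It gives the time, the measured TCP pose, the force and the opening at its end, in the units of the state.
- get_obs(): the state, without advancing time (a new reading comes with each control period).
- camera(name): name is "scene" or "top" or "wrist"; returns a dict with "img" (384x512x3 uint8, red, green, blue), "intrinsics" (3x3 intrinsics, pixels), "xyz" and "orientation" of the camera in the world. Camera axes: x right, y down, z forward; pixel columns grow to the right and rows downward; lengths in m; the calibration is good to about 2 mm. A picture is of the moment at which its call begins. There is no depth.
- job_done(): hands the job in, once; it reports no verdict.
Trained networks look in a picture, given as the dict that the camera call returned (one of the last four; its "shot" number tells which), for a name from the list of things; names that differ only in an ending like _2 or _b are one class to them, and where a whole thing is asked for, a point or a joint stands for the part that bears it (a point fixed in the world has none). Each returns a list of dicts, best first, with "confidence" (0 to 1); they miss things now and then, are a little off and sometimes report something else, mostly with a low value. They report only what shows in the picture. A call takes as long as a camera call. They do not tell look-alikes from the thing itself.
- spotter.spot_in(picture, thing): "point" ([x, y, z] in m, in world coordinates, good to about 4 mm: the middle of the surface that is visible of it).
- spotter.trace(picture, thing): "pixels" (384x512 bool, what is visible of it).
The state is a dict: "time": time; "q": joint angles; "qd": joint speeds; "joint_efforts": joint torques, N m; "ee_pos": TCP position; "tcp_rot": TCP orientation; "wrist_force": force on the tool from outside, world axes, zero at the start; "torque": the same for the moment, N m; "opening": finger opening in m.
Only numpy, scipy, OpenCV 4.12 (cv2) and the standard library are available. Lean on these libraries where they do the work, as an engineer would, in place of code of your own. Each camera call takes 0.05 s, during which the arm holds its last target.

## Working session

There is one attempt and no reset: what is moved stays moved. The work goes in short steps, Python scripts to look and compute and a tool call to move; the robot and the scene stay as the last step left them, time stands still between calls to the robot, and variables do not carry over. Pictures are saved under pics/ and viewed, and the job is handed in when it is done.

Besides the shell and the picture viewer there is one more tool, called as a command line: name --argument value ..., lists and objects as JSON in quotes. play_rows: Moves the arm, as the interface text tells. Its arguments: {"type":"object","properties":{"rows":{"type":"array","items":{"type":"array"}},"newtons":{"type":"number"}},"required":["rows"]}

```bash
mkdir -p pics; ls
python3 - <<'E'
from workcell import get_obs, camera, spotter
import cv2,pickle
o=get_obs();print({k:o[k] for k in('time','ee_pos','tcp_rot','opening','wrist_force')})
P={}
for n in('scene','top'):
    p=camera(n);P[n]=p
    cv2.imwrite(f'pics/{n}0.png',cv2.cvtColor(p['img'],cv2.COLOR_RGB2BGR))
    print(n,p['intrinsics'],p['xyz'],p['orientation'])
    for t in ('rack_1','gate','tower','sampler','stop_face','gate_tip','gate_hinge','jar'):
        try: print(t,[(d['point'],d['confidence']) for d in spotter.spot_in(p,t)])
        except Exception as e: print(t,e)
pickle.dump(P,open('P0.pkl','wb'))
print(get_obs()['time'])
E
```

```text
pics
{'time': 0.0, 'ee_pos': array([ 0.24495796, -0.49219102,  0.24156975]), 'tcp_rot': array([-1.79999149e+02,  7.67310560e-02, -6.35420513e+01]), 'opening': 0.08505892250077778, 'wrist_force': array([-0.46857385, -0.64459569,  0.68893591])}
scene [[349.0245034    0.         256.12491795]
 [  0.         349.0245034  191.67601661]
 [  0.           0.           1.        ]] [ 1.00757244 -0.11677999  0.57719428] [-1.34907882e+02  9.47045029e-02  6.67752873e+01]
rack_1 [([0.7608, -0.1549, 0.0283], 0.71), ([0.5715, 0.0698, 0.059], 0.7), ([0.374, 0.041, 0.0242], 0.67), ([0.5786, 0.031, 0.0544], 0.61), ([0.5726, -0.0044, 0.0539], 0.6)]
gate [([0.4913, 0.0131, 0.0538], 0.74)]
tower [([0.5818, 0.0763, 0.0273], 0.62)]
sampler [([0.5762, 0.0762, 0.0304], 0.92)]
stop_face [([0.5746, 0.069, 0.0299], 0.91)]
gate_tip [([0.4878, 0.0105, 0.0521], 0.6)]
gate_hinge [([0.4888, 0.0128, 0.0497], 0.52)]
jar [([0.4259, 0.1968, 0.0403], 0.82), ([0.7077, 0.163, 0.0718], 0.69)]
top [[384.10004054   0.         261.97450588]
 [  0.         384.10004054 183.42816783]
 [  0.           0.           1.        ]] [0.47861193 0.04151452 0.94237478] [-174.0831859    1.089205   -90.3700457]
rack_1 [([0.5581, 0.0331, 0.0596], 0.94), ([0.5507, 0.0741, 0.056], 0.82), ([0.5495, 0.1154, 0.0552], 0.8), ([0.7481, -0.154, 0.0276], 0.75), ([0.5595, -0.0074, 0.056], 0.72), ([0.3559, 0.0478, 0.0273], 0.7)]
gate [([0.4811, 0.0153, 0.0515], 0.63), ([0.5489, 0.1137, 0.0267], 0.27)]
tower [([0.5469, 0.1154, 0.0298], 0.56), ([0.484, 0.0169, 0.0537], 0.43)]
sampler [([0.5511, 0.1143, 0.0269], 0.6)]
stop_face [([0.5525, 0.1101, 0.0316], 0.66)]
gate_tip [([0.4864, 0.0168, 0.0504], 0.68)]
gate_hinge [([0.4868, 0.0178, 0.0519], 0.49)]
jar [([0.4125, 0.2004, 0.0588], 0.87)]
0.9
```

View pics/scene0.png

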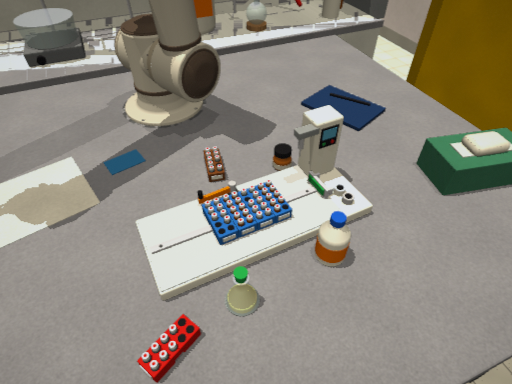

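View pics/top0.png

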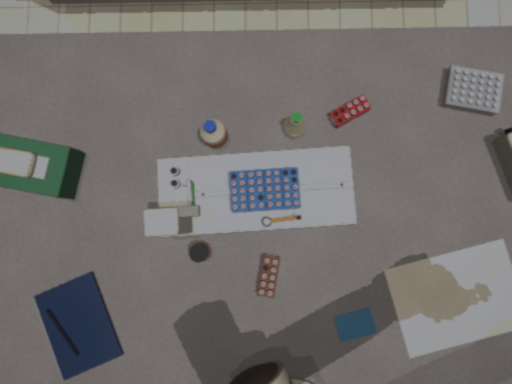

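Run:
```python
import cv2
a=cv2.imread('pics/top0.png')[140:245,140:370];cv2.imwrite('pics/tz.png',cv2.resize(a,None,fx=3.4,fy=3.4,interpolation=cv2.INTER_CUBIC))
a=cv2.imread('pics/scene0.png')[100:295,130:380];cv2.imwrite('pics/sz.png',cv2.resize(a,None,fx=3,fy=3,interpolation=cv2.INTER_CUBIC))
```

```text
(no output)
```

View pics/tz.png

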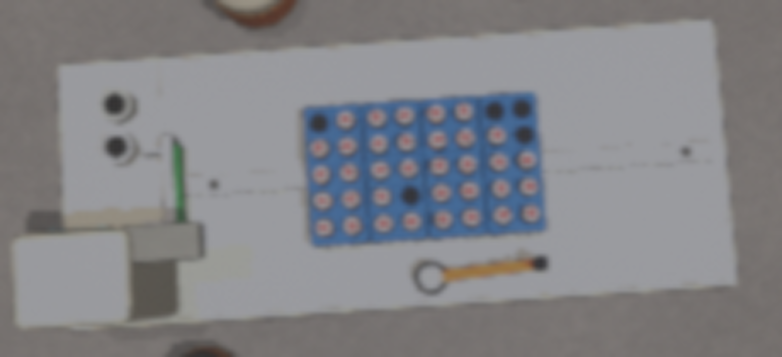

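View pics/sz.png

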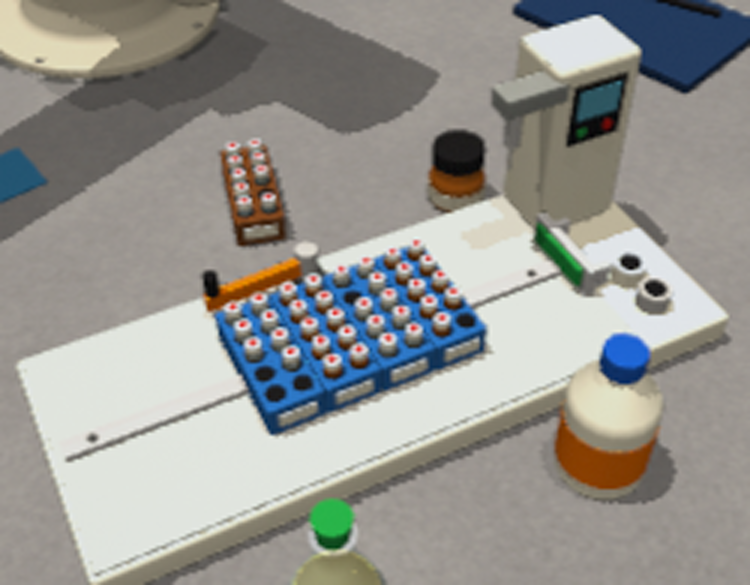

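```bash
cat > h.py <<'E'
import numpy as np
from scipy.spatial.transform import Rotation as R
def cam(p): return R.from_euler('xyz',p['orientation'],degrees=True).as_matrix(),np.array(p['xyz']),np.array(p['intrinsics'])
def ray(p,uv,z):
    M,c,K=cam(p);d=M@np.linalg.inv(K)@np.array([uv[0],uv[1],1.]);return c+d*(z-c[2])/d[2]
def proj(p,X):
    M,c,K=cam(p);v=K@(M.T@(np.array(X)-c));return v[:2]/v[2]
E
python3 - <<'E'
import pickle,numpy as np
from h import *
from scipy.optimize import least_squares
P=pickle.load(open('P0.pkl','rb'))
T=lambda u,v:((u+.5)/3.4+140-.5,(v+.5)/3.4+140-.5)
S=lambda u,v:((u+.5)/3+130-.5,(v+.5)/3+100-.5)
obs=[('top',T(59,66),(.095,.26)),('top',T(713,21),(.095,-.21)),('top',T(737,286),(-.095,-.21)),
('scene',S(20,362),(-.095,-.21)),('scene',S(95,580),(.095,-.21)),('scene',S(727,318),(.095,.26))]
W=[(n,ray(P[n],uv,.03)[:2],np.array(l)) for n,uv,l in obs]
def f(q,Wn):
    c,s=np.cos(q[2]),np.sin(q[2]);A=np.array([[c,-s],[s,c]])
    return np.concatenate([q[:2]+A@l-w for n,w,l in Wn])
for sel in (('top',),('scene',),('top','scene')):
    Wn=[w for w in W if w[0] in sel]
    r=least_squares(f,[.56,.05,0],args=(Wn,));print(sel,r.x,np.degrees(r.x[2]),(r.fun*1e3).round(1))
    q=r.x
c,s=np.cos(q[2]),np.sin(q[2]);A=np.array([[c,-s],[s,c]])
loc=lambda w:((w[:2]-q[:2])@A*1e3).round(1)
for n,uv in [('top',T(304,108)),('top',T(535,94)),('top',T(546,230)),('top',T(313,246))]: print('rackc',loc(ray(P[n],uv,.056)))
for n,uv in [('scene',S(272,415)),('scene',S(217,322)),('scene',S(487,327))]: print('rackc s',loc(ray(P[n],uv,.056)))
print('hinge',loc(ray(P['top'],T(430,277),.059)),'pin',loc(ray(P['top'],T(541,263),.070)))
print('hinge s',loc(ray(P['scene'],S(307,250),.059)),'pin s',loc(ray(P['scene'],S(209,274),.070)))
print('stop', loc(ray(P['top'],T(183,185),.056)))
np.save('q.npy',q)
E
```

```text
('top',) [0.55617294 0.05000505 0.06069269] 3.4774352643344533 [ 0.6  3.7  1.4 -1.6 -2.  -2.1]
('scene',) [0.56077637 0.05172262 0.05865345] 3.360595316360627 [-3.7 -3.6  2.8 -4.   0.9  7.6]
('top', 'scene') [0.55847429 0.05086363 0.05967979] 3.4193999484682207 [ 3.1  4.4  3.5 -0.8  0.1 -1.2 -5.8 -4.6  0.7 -4.8 -1.7  6.9]
rackc [45.8 80.9]
rackc [ 44.6 -77.6]
rackc [-48.6 -78. ]
rackc [-48.8  80.2]
rackc s [ 50. -75.]
rackc s [-39.5 -78.1]
rackc s [46.5 82.4]
hinge [-75.    2.4] pin [-70.7 -71.9]
hinge s [-73.9   3.6] pin s [-71.4 -70.5]
stop [ -1.4 166.5]
```

```bash
cat >> h.py <<'E'
# sampler frame
Q=np.array([0.5575,0.0505]);PSI=3.44
def S2W(x,y):
    c,s=np.cos(np.radians(PSI)),np.sin(np.radians(PSI));return Q+np.array([c*x-s*y,s*x+c*y])/1e3
def W2S(w):
    c,s=np.cos(np.radians(PSI)),np.sin(np.radians(PSI));d=(np.array(w)[:2]-Q)*1e3;return np.array([c*d[0]+s*d[1],-s*d[0]+c*d[1]])
def plan(sx,sy,z,yaw_s,n):
    """rows to TCP at sampler x,y mm, z mm, tool yaw in sampler frame"""
    from workcell import get_obs
    o=get_obs();p=o['ee_pos'];M=R.from_euler('xyz',o['tcp_rot'],degrees=True)
    G=R.from_euler('xyz',[180,0,yaw_s+PSI],degrees=True);g=np.r_[S2W(sx,sy),z/1e3]
    rv=(M.inv()*G).as_rotvec();rows=[]
    for i in range(n):
        Mi=M*R.from_rotvec(rv*i/n);d=Mi.inv().apply((g-p)/n)*100
        rows.append([d.round(2).tolist(),np.degrees(rv/n).round(2).tolist()])
    for r in rows:print(r)
def st():
    from workcell import get_obs
    o=get_obs();print('t',round(o['time'],2),'S',W2S(o['ee_pos']).round(1),'z',(o['ee_pos'][2]*1e3).round(1),'rot',o['tcp_rot'].round(2),'F',o['wrist_force'].round(2),'op',round(o['opening'],4),'q',o['q'].round(1))
E
python3 -c "
from h import *
st();plan(0,-125,150,0,12)"
```

```text
t 0.9 S [-344.4 -523.2] z 242.3 rot [-180.     -0.    -63.54] F [-0.29 -0.08 -0.14] op 0.0854 q [-63.5   5.   10.1  95.1   0.   90. ]
[[-1.93, -3.94, 0.77], [0.0, -0.0, -5.58]]
[[-1.54, -4.11, 0.77], [0.0, -0.0, -5.58]]
[[-1.13, -4.24, 0.77], [0.0, -0.0, -5.58]]
[[-0.71, -4.33, 0.77], [0.0, -0.0, -5.58]]
[[-0.29, -4.38, 0.77], [0.0, -0.0, -5.58]]
[[0.14, -4.39, 0.77], [0.0, -0.0, -5.58]]
[[0.56, -4.35, 0.77], [0.0, -0.0, -5.58]]
[[0.98, -4.28, 0.77], [0.0, -0.0, -5.58]]
[[1.39, -4.16, 0.77], [0.0, -0.0, -5.58]]
[[1.79, -4.0, 0.77], [0.0, -0.0, -5.58]]
[[2.17, -3.81, 0.77], [0.0, -0.0, -5.58]]
[[2.53, -3.58, 0.77], [0.0, -0.0, -5.58]]
```

play_rows --rows '[[0.5,[-1.9,-3.9,0.8],[0,0,-5.6]],[0.5,[-1.5,-4.1,0.8],[0,0,-5.6]],[0.5,[-1.1,-4.2,0.8],[0,0,-5.6]],[0.5,[-0.7,-4.3,0.8],[0,0,-5.6]],[0.5,[-0.3,-4.4,0.8],[0,0,-5.6]],[0.5,[0.1,-4.4,0.8],[0,0,-5.6]],[0.5,[0.6,-4.3,0.8],[0,0,-5.6]],[0.5,[1.0,-4.3,0.8],[0,0,-5.6]],[0.5,[1.4,-4.2,0.8],[0,0,-5.6]],[0.5,[1.8,-4.0,0.8],[0,0,-5.6]],[0.5,[2.2,-3.8,0.8],[0,0,-5.6]],[0.5,[2.5,-3.6,0.8],[0,0,-5.6]]]'

```text
time: 2.1
ee_pos: [0.5662, -0.0579, 0.1436]
tcp_rot: [179.7, -0.3, 5.8]
wrist_force: [1.2, -0.5, 0.4]
opening: 0.0428
```

```bash
python3 -c "
from h import *
st();plan(0,-125,110,0,8)"
```

```text
t 2.1 S [   2.2 -108.8] z 143.6 rot [179.73  -0.25   5.76] F [ 1.21 -0.47  0.38] op 0.0428 q [-5.7  6.4  0.8 84.  -0.2 78.5]
[[-0.04, 0.2, 0.42], [0.03, -0.03, 0.29]]
[[-0.04, 0.2, 0.42], [0.03, -0.03, 0.29]]
[[-0.04, 0.2, 0.42], [0.03, -0.03, 0.29]]
[[-0.03, 0.2, 0.42], [0.03, -0.03, 0.29]]
[[-0.03, 0.2, 0.42], [0.03, -0.03, 0.29]]
[[-0.03, 0.2, 0.42], [0.03, -0.03, 0.29]]
[[-0.03, 0.2, 0.42], [0.03, -0.03, 0.29]]
[[-0.03, 0.2, 0.42], [0.03, -0.03, 0.29]]
```

play_rows --rows '[[0.5,[-0.1,0.8,1.7],[0,0,1]],[0.5,[-0.1,0.8,1.7],[0,0,1]],[0.5,[0,0,0],[0,0,0]]]'

```text
time: 2.4
ee_pos: [0.5685, -0.068, 0.1068]
tcp_rot: [179.8, -0.2, 4.4]
wrist_force: [-0.7, 0.0, -0.2]
opening: 0.0429
```

```bash
python3 -c "
from h import *
from workcell import camera
import cv2,pickle
st()
P={}
for n in('wrist','top'):
    p=camera(n);P[n]=p;cv2.imwrite(f'pics/{n}1.png',cv2.resize(cv2.cvtColor(p['img'],cv2.COLOR_RGB2BGR),None,fx=1.5,fy=1.5))
pickle.dump(P,open('P1.pkl','wb'));print(P['wrist']['xyz'],P['wrist']['orientation'])
plan(0,-125,47,0,4)"
```

```text
t 2.4 S [   3.9 -118.9] z 106.8 rot [179.81  -0.2    4.44] F [-0.74  0.03 -0.21] op 0.0429 q [-6.7  7.3 -2.4 80.1 -0.1 78.8]
[0.56102337 0.01543319 0.23695526] [ 1.60852408e+02 -1.42782915e-01  4.45780294e+00]
[[-0.13, 0.14, 1.56], [0.05, -0.09, 0.25]]
[[-0.12, 0.14, 1.56], [0.05, -0.09, 0.25]]
[[-0.12, 0.14, 1.56], [0.05, -0.09, 0.25]]
[[-0.12, 0.15, 1.56], [0.05, -0.09, 0.25]]
```

View pics/wrist1.png

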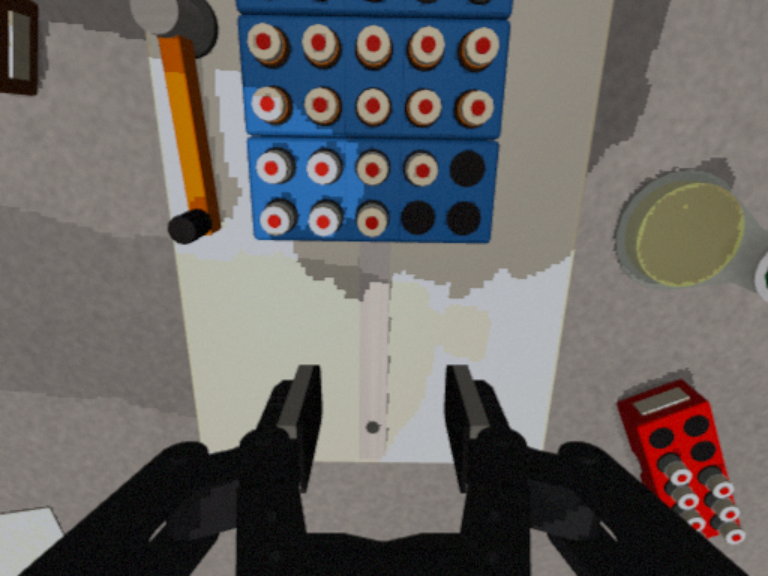

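View pics/top1.png

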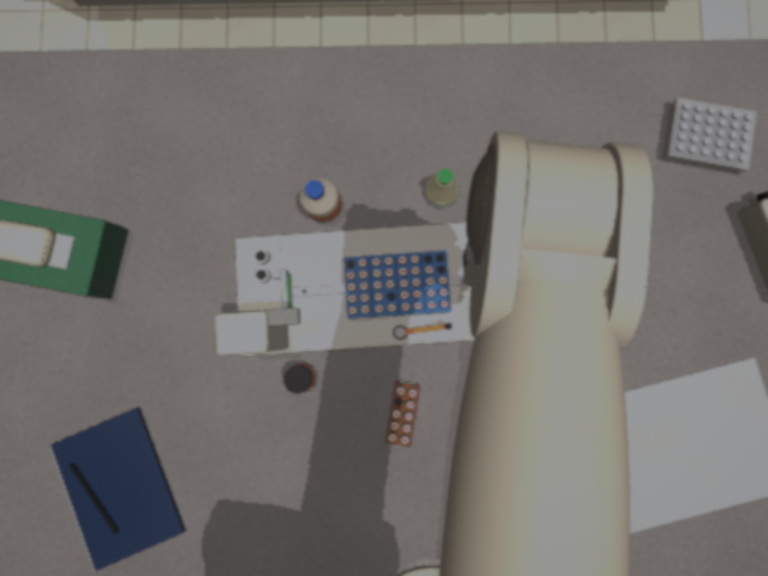

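```bash
python3 -c "
from h import *
import pickle
P=pickle.load(open('P1.pkl','rb'));p=P['wrist']
f=lambda u,v,z:W2S(ray(p,((u+.5)/1.5-.5,(v+.5)/1.5-.5),z)).round(1)
for n,u,v,z in [('dl',200,462,.03),('dr',545,462,.03),('rl',256,240,.056),('rr',491,242,.056),('r3r l',248,136,.056),('r3r r',500,138,.056),('rail end',372,459,.035),('rail near',375,284,.035),('pin',184,230,.07),('pinb',190,226,.07),('armtip',212,232,.052),('armL',163,40,.052),('armR',190,38,.052)]: print(n,f(u,v,z))
"
```

```text
dl [ -94.3 -207.1]
dr [  93.2 -204.2]
rl [-47.9 -77.5]
rr [ 45.9 -76.7]
r3r l [-48.1 -38.1]
r3r r [ 45.5 -37.2]
rail end [  -0.9 -199.6]
rail near [  -0.5 -102.1]
pin [-70.1 -70.9]
pinb [-67.8 -69.4]
armtip [-66.6 -75.4]
armL [-76.9  -6.3]
armR [-67.2  -5.5]
```

play_rows --rows '[[0.5,[-0.1,0.1,1.6],[0,0,0.3]],[0.5,[-0.1,0.1,1.6],[0,0,0.3]],[0.5,[-0.1,0.1,1.5],[0,0,0.3]],[0.5,[-0.1,0,1.3],[0,0,0]],[0.5,[0,0,0],[0,0,0]]]'

```text
time: 3.0
ee_pos: [0.5668, -0.0728, 0.0489]
tcp_rot: [179.7, -0.7, 3.4]
wrist_force: [0.4, 0.5, -0.0]
opening: 0.0427
```

```bash
python3 -c "
from h import *
from workcell import camera
import cv2
st()
for n in('wrist','scene'):
    p=camera(n);cv2.imwrite(f'pics/{n}2.png',cv2.resize(cv2.cvtColor(p['img'],cv2.COLOR_RGB2BGR),None,fx=1.5,fy=1.5))
plan(-1,-105,47,0,4)"
```

```text
t 3.0 S [   1.8 -123.6] z 48.9 rot [179.74  -0.7    3.38] F [ 0.44  0.51 -0.03] op 0.0427 q [-7.3  7.9 -8.2 73.2 -0.1 79.4]
[[-0.1, -0.47, 0.09], [0.07, -0.21, -0.01]]
[[-0.1, -0.47, 0.09], [0.07, -0.21, -0.01]]
[[-0.1, -0.47, 0.09], [0.07, -0.21, -0.01]]
[[-0.1, -0.47, 0.1], [0.07, -0.21, -0.01]]
```

View pics/wrist2.png

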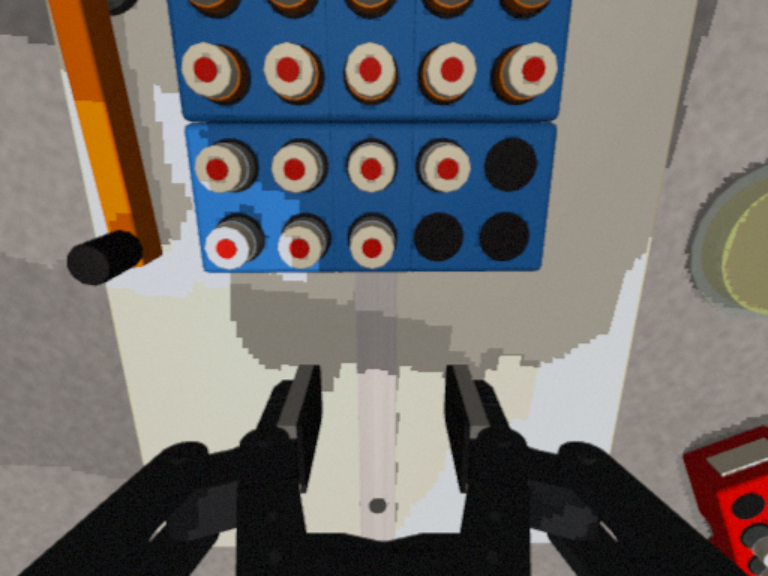

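View pics/scene2.png

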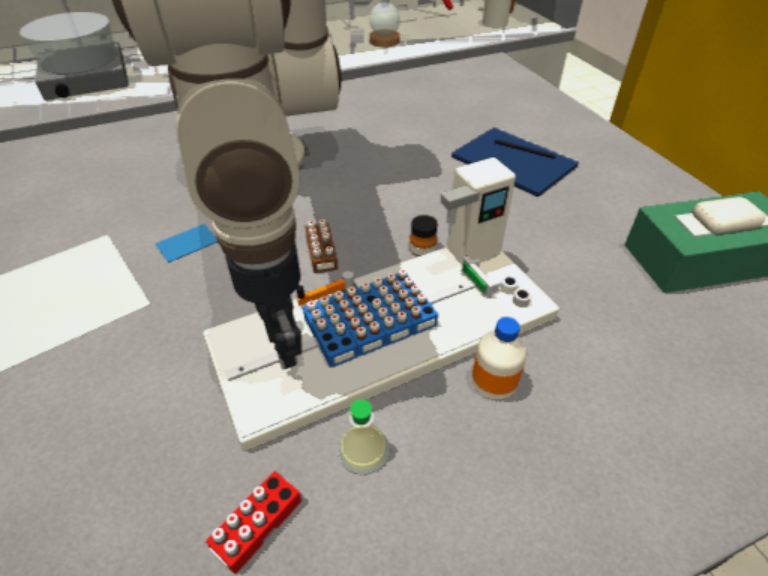

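play_rows --rows '[[0.5,[-0.1,-0.7,0.1],[0.1,-0.2,0]],[0.5,[-0.1,-0.7,0.1],[0.1,-0.2,0]],[0.5,[-0.1,-0.7,0.1],[0.1,-0.2,0]],[0.5,[0,-0.4,0],[0,-0.2,0]],[0.5,[0,-0.3,0],[0,0,0]],[0.5,[0,-0.3,0],[0,0,0]],[0.5,[0,-0.3,0],[0,0,0]],[0.5,[0,-0.3,0],[0,0,0]]]'

```text
time: 3.9
ee_pos: [0.5639, -0.0333, 0.0505]
tcp_rot: [179.9, -0.2, 3.4]
wrist_force: [-0.0, -4.3, -0.5]
opening: 0.0427
```

```bash
python3 -c "
from h import *
st()"
```

```text
t 3.9 S [  1.4 -84.1] z 50.5 rot [179.91  -0.22   3.4 ] F [-0.   -4.28 -0.5 ] op 0.0427 q [-3.4  7.5 -8.5 73.8 -0.1 83.2]
```

play_rows --rows '[[0.5,[0,-0.4,0.1],[0,0,0]],[0.5,[0,-0.4,0.1],[0,0,0]],[0.5,[0,-0.4,0.1],[0,0,0]],[0.5,[0,-0.4,0.1],[0,0,0]],[0.5,[0,-0.4,0.1],[0,0,0]],[0.5,[0,-0.4,0.1],[0,0,0]],[0.5,[0,-0.4,0.1],[0,0,0]],[0.5,[0,-0.4,0.1],[0,0,0]]]'

```text
time: 4.7
ee_pos: [0.565, -0.0064, 0.0475]
tcp_rot: [179.1, -0.7, 3.1]
wrist_force: [-1.3, -6.6, 5.5]
opening: 0.043
```

```bash
python3 -c "
from h import *
from workcell import camera
import cv2,pickle
st()
p=camera('wrist');cv2.imwrite('pics/wrist3.png',cv2.resize(cv2.cvtColor(p['img'],cv2.COLOR_RGB2BGR),None,fx=1.5,fy=1.5))
pickle.dump(p,open('P3.pkl','wb'))
st()"
```

```text
t 4.7 S [  4.1 -57.2] z 47.5 rot [179.12  -0.7    3.06] F [-1.34 -6.57  5.48] op 0.043 q [-0.2  7.  -9.3 72.9 -0.8 86.7]
t 4.75 S [  4.1 -56.7] z 47.4 rot [179.15  -0.7    3.07] F [ 0.35 -4.82  3.88] op 0.0427 q [-0.2  7.  -9.3 72.9 -0.8 86.7]
```

View pics/wrist3.png

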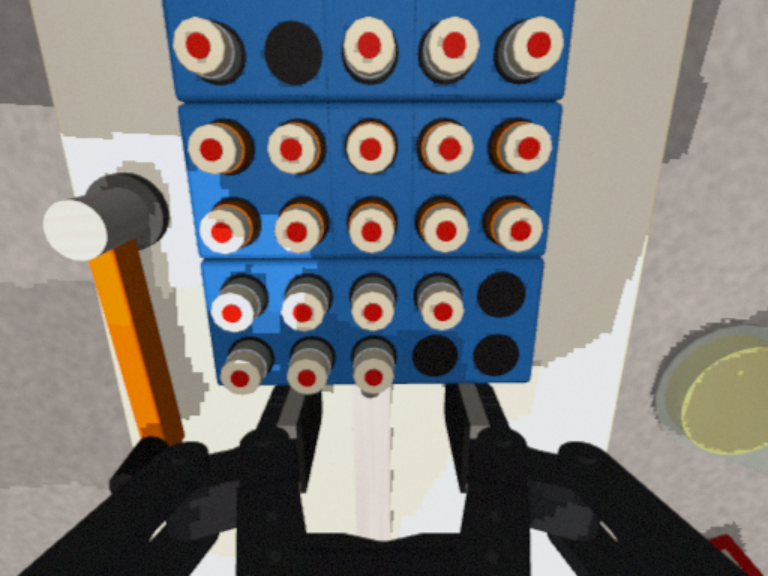

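```bash
python3 -c "
from h import *
import pickle
p=pickle.load(open('P3.pkl','rb'))
f=lambda u,v,z:W2S(ray(p,((u+.5)/1.5-.5,(v+.5)/1.5-.5),z)).round(1)
for n,u,v,z in [('rl',217,384,.056),('rr',530,381,.056),('34l',203,258,.056),('34r',545,257,.056),('23l',180,100,.056),('23r',563,102,.056),('gatehinge',75,230,.059)]: print(n,f(u,v,z))
"
```

```text
rl [-46.  -44.5]
rr [ 47.5 -44.7]
34l [-44.8  -5.6]
34r [47.7 -6.2]
23l [-44.8  33.8]
23r [47.7 32.8]
gatehinge [-75.2   3. ]
```

play_rows --rows '[[0.5,[-0.1,-0.4,-0.1],[0.2,-0.2,0]],[0.5,[-0.1,-0.4,-0.1],[0.2,-0.2,0]],[0.5,[-0.1,-0.4,0],[0.2,-0.2,0]],[0.5,[-0.1,-0.4,0],[0.2,0,0]],[0.5,[0,-0.4,0],[0.1,0,0]],[0.5,[0,-0.4,0],[0,0,0]],[0.5,[0,-0.4,0],[0,0,0]],[0.5,[0,-0.4,0],[0,0,0]]]'

```text
time: 5.55
ee_pos: [0.5589, 0.0274, 0.0485]
tcp_rot: [-180.0, -0.0, 3.0]
wrist_force: [1.4, -3.1, -2.9]
opening: 0.0429
```

```bash
python3 -c "
from h import *
st()"
```

```text
t 5.55 S [ -0.  -23.1] z 48.5 rot [-1.7995e+02 -4.0000e-02  2.9800e+00] F [ 1.39 -3.15 -2.94] op 0.0429 q [ 2.8  7.  -9.2 73.8  0.  89.8]
```

play_rows --rows '[[0.5,[0,-0.3,0],[0,0,0]],[0.5,[0,-0.3,0],[0,0,0]],[0.5,[0,-0.3,0],[0,0,0]],[0.5,[0,-0.3,0],[0,0,0]]]'

```text
time: 5.95
ee_pos: [0.5581, 0.0407, 0.0485]
tcp_rot: [-180.0, -0.0, 3.0]
wrist_force: [1.3, -3.4, -1.4]
opening: 0.0425
```

play_rows --rows '[[0.5,[0,-0.2,0],[0,0,0]],[0.5,[0,-0.2,0],[0,0,0]]]'

```text
time: 6.15
ee_pos: [0.5578, 0.0452, 0.0485]
tcp_rot: [-180.0, -0.0, 3.0]
wrist_force: [0.8, -3.4, -0.4]
opening: 0.0427
```

```bash
python3 -c "
from h import *
st()
from workcell import camera
import cv2,pickle
P={}
for n in('wrist','top','scene'):
    p=camera(n);P[n]=p;cv2.imwrite(f'pics/{n}4.png',cv2.resize(cv2.cvtColor(p['img'],cv2.COLOR_RGB2BGR),None,fx=1.5,fy=1.5))
pickle.dump(P,open('P4.pkl','wb'))
a=cv2.imread('pics/scene4.png')[200:450,200:600];cv2.imwrite('pics/s4z.png',cv2.resize(a,None,fx=2,fy=2,interpolation=cv2.INTER_CUBIC))
st()"
```

```text
t 6.15 S [-0.  -5.3] z 48.5 rot [-1.7996e+02 -3.0000e-02  3.0100e+00] F [ 0.8  -3.38 -0.42] op 0.0427 q [ 4.6  7.  -9.2 73.8  0.  91.6]
t 6.3 S [-0.1 -5.1] z 48.5 rot [-1.7992e+02 -2.0000e-02  3.0300e+00] F [-0.19 -0.15  0.03] op 0.043 q [ 4.6  7.  -9.2 73.8  0.1 91.6]
```

View pics/s4z.png

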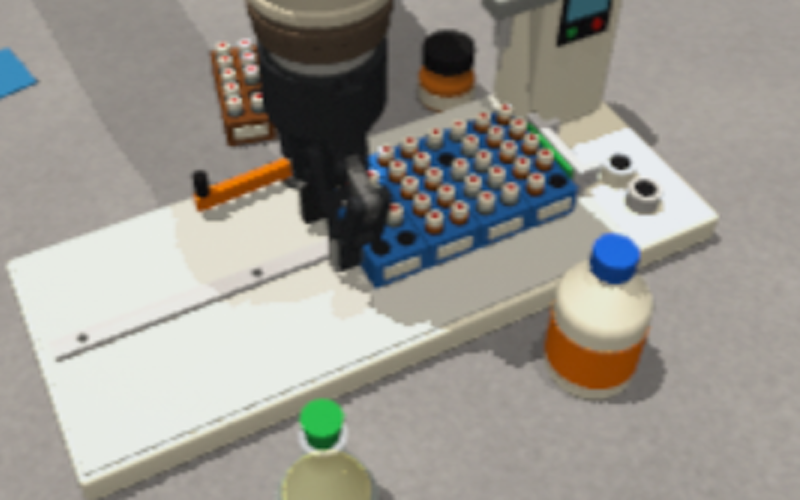

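View pics/wrist4.png

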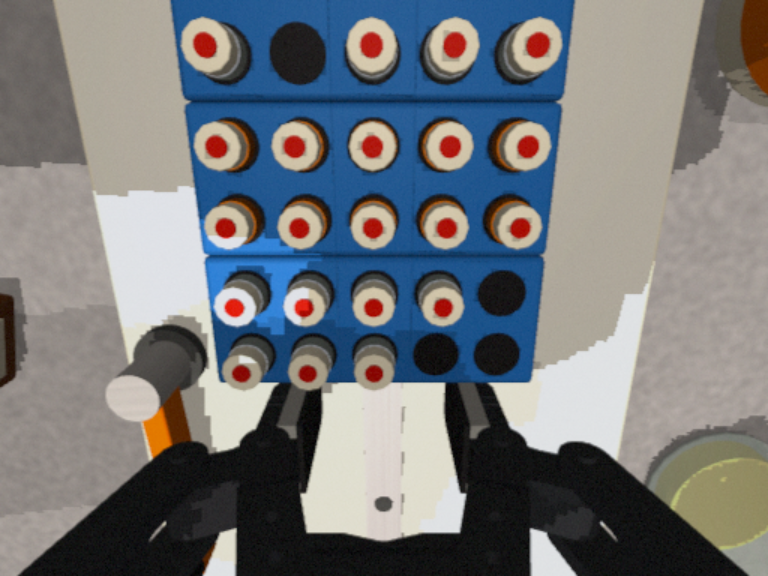

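View pics/top4.png

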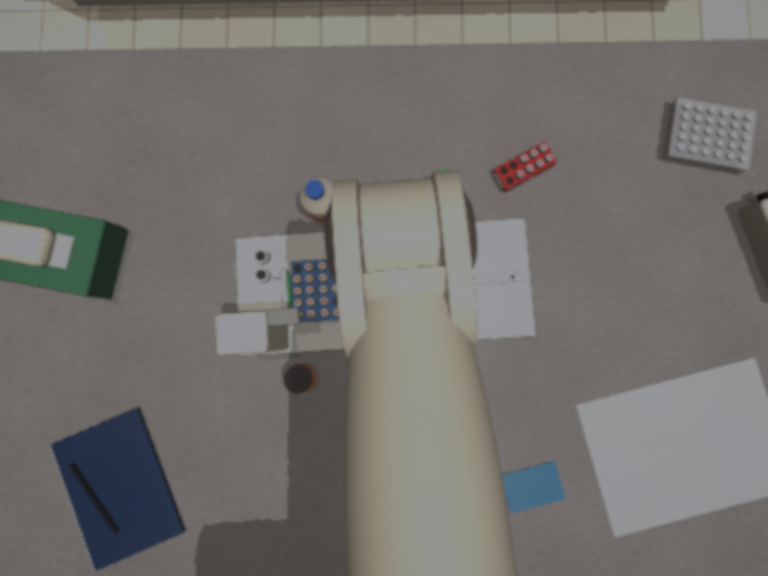

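play_rows --rows '[[0.5,[0,-0.15,0],[0,0,0]],[0.5,[0,-0.15,0],[0,0,0]]]'

```text
time: 6.5
ee_pos: [0.5575, 0.0483, 0.0485]
tcp_rot: [-179.9, -0.0, 3.0]
wrist_force: [0.3, -3.5, -0.6]
opening: 0.0426
```

play_rows --rows '[[0.5,[0,-0.15,0],[0,0,0]],[0.5,[0,-0.15,0],[0,0,0]]]'

```text
time: 6.7
ee_pos: [0.5575, 0.0498, 0.0486]
tcp_rot: [179.8, -0.0, 2.9]
wrist_force: [2.1, -16.7, -0.3]
opening: 0.0428
```

play_rows --rows '[[0.5,[0,-0.15,0],[0,0,0]]]'

```text
time: 6.8
ee_pos: [0.5574, 0.0497, 0.0486]
tcp_rot: [179.6, -0.0, 2.9]
wrist_force: [0.5, -11.6, 0.5]
opening: 0.0426
```

play_rows --rows '[[0.5,[0,-0.15,0],[0,0,0]]]'

```text
time: 6.9
ee_pos: [0.5574, 0.0497, 0.0487]
tcp_rot: [179.4, -0.0, 2.8]
wrist_force: [0.9, -12.5, 0.0]
opening: 0.0427
```

play_rows --rows '[[0.5,[0,0.2,0],[0.2,0,0]],[0.5,[0,0.5,0],[0.2,0,0]],[0.5,[0,1.5,0],[0.2,0,0]],[0.5,[0,2,0],[0,0,0]],[0.5,[0,2,0],[0,0,0]],[0.5,[0,1,0],[0,0,0]],[0.5,[0,0,-2.5],[0,0,0]],[0.5,[0,0,-2.5],[0,0,0]],[1.0,[0,0,-2.5],[0,0,0]],[1.0,[0,0,0],[0,0,0]]]'

```text
time: 7.9
ee_pos: [0.5601, -0.0284, 0.1255]
tcp_rot: [-179.5, 0.1, 2.8]
wrist_force: [0.2, -0.2, -0.7]
opening: 0.0145
```

```bash
python3 -c "
from h import *
st()
from workcell import camera
import cv2,pickle
P={}
for n in('wrist','top','scene'):
    p=camera(n);P[n]=p;cv2.imwrite(f'pics/{n}5.png',cv2.resize(cv2.cvtColor(p['img'],cv2.COLOR_RGB2BGR),None,fx=1.5,fy=1.5))
pickle.dump(P,open('P5.pkl','wb'))
a=P['scene']['img'][130:230,240:400,::-1];cv2.imwrite('pics/s5z.png',cv2.resize(a,None,fx=5,fy=5,interpolation=cv2.INTER_CUBIC))
"
```

```text
t 7.9 S [ -2.1 -78.9] z 125.5 rot [-1.7955e+02  8.0000e-02  2.8100e+00] F [ 0.22 -0.25 -0.66] op 0.0145 q [-3.1  5.8 -1.9 82.4  0.4 84.1]
```

View pics/s5z.png

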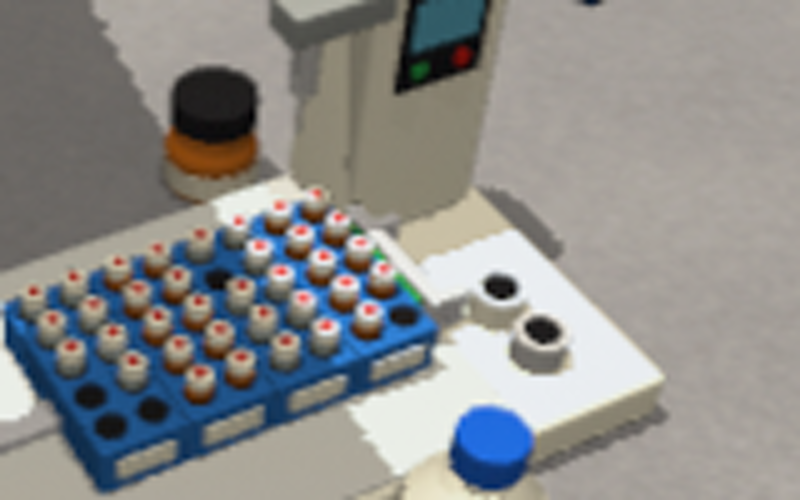

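View pics/wrist5.png

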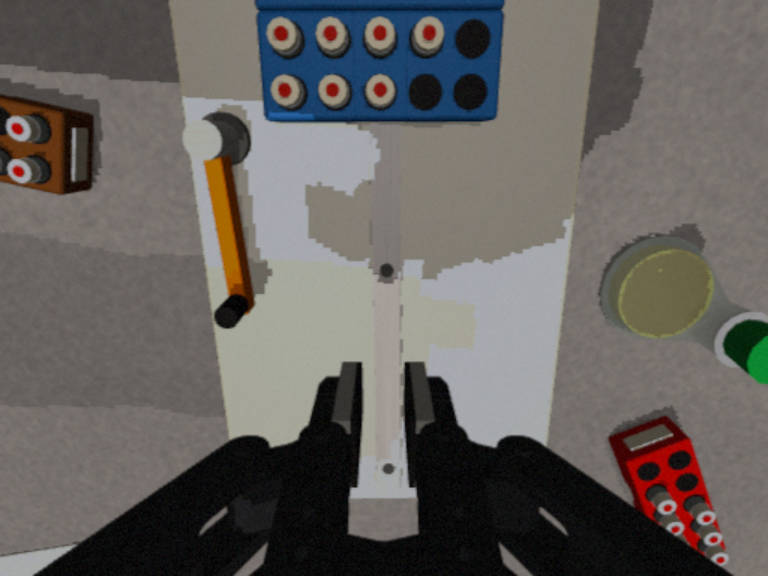

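```bash
python3 -c "
from h import *
import pickle,cv2
P=pickle.load(open('P5.pkl','rb'));p=P['wrist']
f=lambda p,u,v,z,k=1.5:W2S(ray(p,((u+.5)/k-.5,(v+.5)/k-.5),z)).round(1)
for n,u,v,z in [('rl',266,117,.056),('rr',496,117,.056),('34l',258,10,.056),('34r',503,8,.056),('gatehinge',203,138,.059),('pin',229,315,.07)]: print(n,f(p,u,v,z))
a=P['top']['img'][150:240,140:370,::-1];cv2.imwrite('pics/t5z.png',cv2.resize(a,None,fx=3.4,fy=3.4,interpolation=cv2.INTER_CUBIC))
a=P['top']['img'][170:220,175:265,::-1];cv2.imwrite('pics/t5zz.png',cv2.resize(a,None,fx=8,fy=8,interpolation=cv2.INTER_CUBIC))
"
```

```text
rl [-49.5  11.1]
rr [44.  10.2]
34l [-49.   49.3]
34r [44.1 48.9]
gatehinge [-75.1   3.3]
pin [-69.5 -69.6]
```

View pics/t5zz.png

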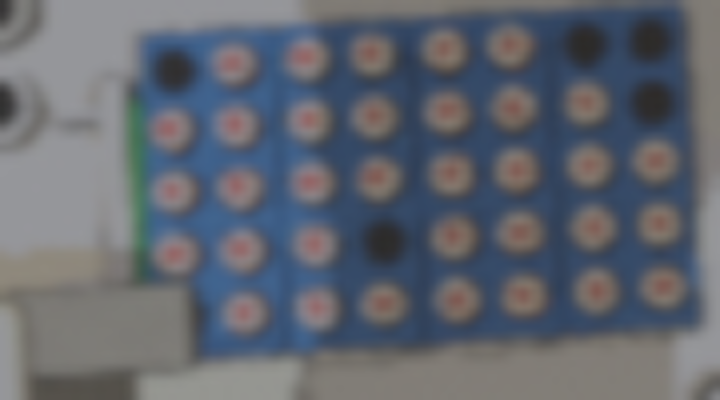

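```bash
python3 -c "
from h import *
plan(-115,-53,110,0,4);print();plan(-115,-53,53,0,4)"
```

```text
[[-2.79, -0.6, 0.31], [-0.12, 0.1, -0.15]]
[[-2.78, -0.61, 0.3], [-0.12, 0.1, -0.15]]
[[-2.78, -0.62, 0.29], [-0.12, 0.1, -0.15]]
[[-2.78, -0.63, 0.29], [-0.12, 0.1, -0.15]]

[[-2.78, -0.59, 1.73], [-0.12, 0.1, -0.15]]
[[-2.78, -0.6, 1.73], [-0.12, 0.1, -0.15]]
[[-2.78, -0.62, 1.72], [-0.12, 0.1, -0.15]]
[[-2.78, -0.63, 1.71], [-0.12, 0.1, -0.15]]
```

play_rows --rows '[[1.0,[-2.8,-0.6,0],[-0.1,0.1,-0.2]],[1.0,[-2.8,-0.6,0],[-0.1,0.1,-0.2]],[1.0,[-2.8,-0.6,0],[-0.1,0.1,-0.1]],[1.0,[-2.8,-0.6,0],[-0.1,0.1,-0.1]],[1.0,[0,0,0],[0,0,0]]]'

```text
time: 8.55
ee_pos: [0.4387, -0.0096, 0.1143]
tcp_rot: [-179.8, 0.6, 3.5]
wrist_force: [0.6, 0.5, -0.5]
opening: 0.0003
```

```bash
python3 -c "
from h import *
st();plan(-115,-53,53,0,5)"
```

```text
t 8.55 S [-122.2  -52.9] z 114.3 rot [-179.82    0.61    3.46] F [ 0.61  0.47 -0.53] op 0.0003 q [ -1.3 -10.3 -18.8  82.1   0.1  85.2]
[[0.16, 0.01, 1.22], [-0.04, 0.12, 0.0]]
[[0.15, 0.01, 1.22], [-0.04, 0.12, 0.0]]
[[0.15, 0.0, 1.23], [-0.04, 0.12, 0.0]]
[[0.15, 0.0, 1.23], [-0.04, 0.12, 0.0]]
[[0.15, 0.0, 1.23], [-0.04, 0.12, 0.0]]
```

play_rows --rows '[[1.0,[0.1,0,1.2],[0,0.1,0]],[1.0,[0.1,0,1.2],[0,0.1,0]],[1.0,[0.1,0,1.2],[0,0.1,0]],[1.0,[0.1,0,1.2],[0,0.1,0]],[1.0,[0.1,0,1.1],[0,0.1,0]],[1.0,[0,0,0],[0,0,0]]]'

```text
time: 9.15
ee_pos: [0.4436, -0.0093, 0.046]
tcp_rot: [-179.8, 0.3, 3.5]
wrist_force: [0.4, 0.5, -0.1]
opening: 0.0002
```

```bash
python3 -c "
from h import *
st()
from workcell import camera
import cv2,pickle
for n in('wrist','scene'):
    p=camera(n);cv2.imwrite(f'pics/{n}6.png',cv2.resize(cv2.cvtColor(p['img'],cv2.COLOR_RGB2BGR),None,fx=1.5,fy=1.5))
"
```

```text
t 9.15 S [-117.3  -52.8] z 46.0 rot [-179.78    0.35    3.46] F [ 0.42  0.51 -0.05] op 0.0002 q [ -1.3  -8.4 -24.8  74.    0.2  85.2]
```

View pics/wrist6.png

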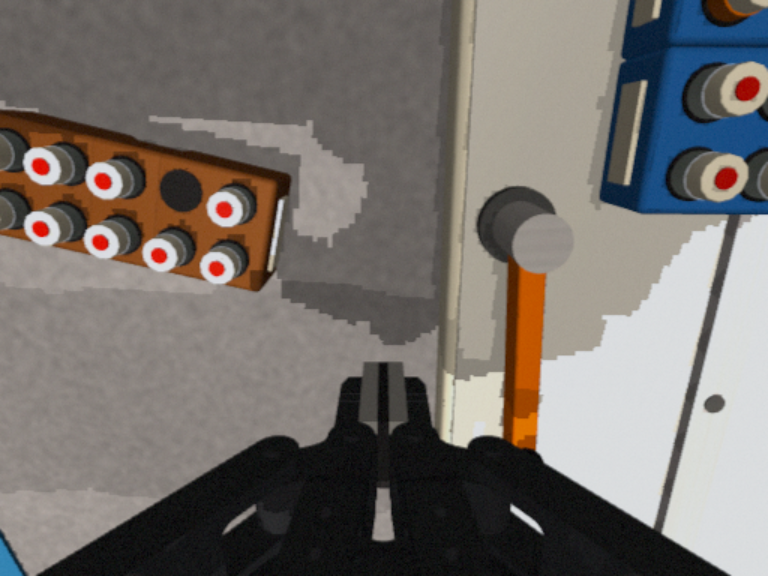

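View pics/scene6.png

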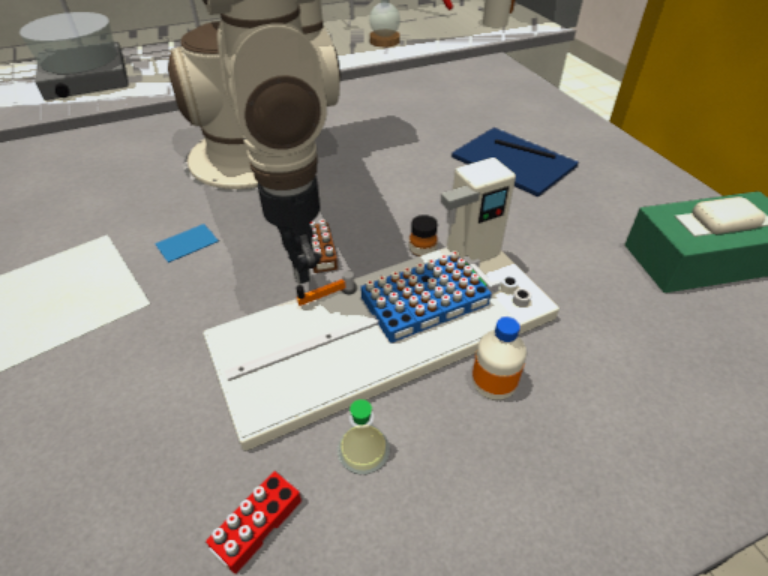

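play_rows --rows '[[1.0,[0.5,0,-0.3],[0,0.1,0]],[1.0,[0.5,0,-0.3],[0,0.1,0]],[1.0,[0.5,0,-0.2],[0,0,0]],[1.0,[0.5,0,0],[0,0,0]],[1.0,[0.4,0,0],[0,0,0]]]'

```text
time: 9.75
ee_pos: [0.4719, -0.0078, 0.0592]
tcp_rot: [-179.8, -0.3, 3.5]
wrist_force: [-1.3, 0.0, -1.0]
opening: -0.0003
```

```bash
cat >> h.py <<'E'
def arc(phi,r):
    f=np.radians(phi);c=np.array([-75,3.])+r*np.array([np.sin(f),-np.cos(f)])-4*np.array([np.cos(f),np.sin(f)])
    return c-[14.5,11]
def arcplan(ph):
    from workcell import get_obs
    p=W2S(get_obs()['ee_pos'])
    for f in ph:
        t=arc(f,45+10*f/90);d=(t-p)/10;print(f,t.round(1),'tool',[d[0].round(2),(-d[1]).round(2)]);p=t
E
python3 -c "
from h import *
st();arcplan([10,16,22,28,34,40,46,52,58,64,70,76,82,86,90])"
```

```text
t 9.75 S [-88.9 -53.1] z 59.2 rot [-179.81   -0.25    3.46] F [-1.25  0.03 -1.  ] op -0.0003 q [ -1.1  -5.5 -20.6  74.6   0.2  85.5]
10 [-85.4 -54.1] tool [np.float64(0.35), np.float64(0.11)]
16 [-80.5 -54.1] tool [np.float64(0.5), np.float64(-0.0)]
22 [-75.4 -53.5] tool [np.float64(0.5), np.float64(-0.06)]
28 [-70.4 -52.4] tool [np.float64(0.5), np.float64(-0.11)]
34 [-65.5 -50.7] tool [np.float64(0.49), np.float64(-0.17)]
40 [-60.8 -48.4] tool [np.float64(0.48), np.float64(-0.22)]
46 [-56.2 -45.7] tool [np.float64(0.46), np.float64(-0.28)]
52 [-51.9 -42.4] tool [np.float64(0.43), np.float64(-0.33)]
58 [-48.  -38.7] tool [np.float64(0.4), np.float64(-0.38)]
64 [-44.4 -34.4] tool [np.float64(0.36), np.float64(-0.42)]
70 [-41.3 -29.8] tool [np.float64(0.31), np.float64(-0.46)]
76 [-38.6 -24.8] tool [np.float64(0.27), np.float64(-0.5)]
82 [-36.5 -19.5] tool [np.float64(0.21), np.float64(-0.53)]
86 [-35.4 -15.8] tool [np.float64(0.11), np.float64(-0.37)]
90 [-34.5 -12. ] tool [np.float64(0.09), np.float64(-0.38)]
```

play_rows --rows '[[1.0,[0.3,0.1,0.3],[0,0,0]],[1.0,[0.5,0,0.2],[0,0,0]],[1.0,[0.5,-0.1,0],[0,0,0]],[1.0,[0.5,-0.1,0],[0,0,0]],[1.0,[0.5,-0.2,0],[0,0,0]]]'

```text
time: 10.25
ee_pos: [0.498, -0.0033, 0.0562]
tcp_rot: [-179.8, -0.5, 3.5]
wrist_force: [-1.3, -0.4, 2.2]
opening: -0.0006
```

```bash
python3 -c "
from h import *
st()
from workcell import camera
import cv2,pickle
for n in('wrist',):
    p=camera(n);cv2.imwrite(f'pics/{n}7.png',cv2.resize(cv2.cvtColor(p['img'],cv2.COLOR_RGB2BGR),None,fx=1.5,fy=1.5))
arcplan([40,46,52,58,64,70,76,82,86,90])
"
```

```text
t 10.25 S [-62.6 -50.1] z 56.2 rot [-179.8    -0.49    3.46] F [-1.29 -0.36  2.22] op -0.0006 q [ -0.5  -2.  -17.7  73.9   0.2  86. ]
40 [-60.8 -48.4] tool [np.float64(0.11), np.float64(-0.13)]
46 [-56.2 -45.7] tool [np.float64(0.46), np.float64(-0.28)]
52 [-51.9 -42.4] tool [np.float64(0.43), np.float64(-0.33)]
58 [-48.  -38.7] tool [np.float64(0.4), np.float64(-0.38)]
64 [-44.4 -34.4] tool [np.float64(0.36), np.float64(-0.42)]
70 [-41.3 -29.8] tool [np.float64(0.31), np.float64(-0.46)]
76 [-38.6 -24.8] tool [np.float64(0.27), np.float64(-0.5)]
82 [-36.5 -19.5] tool [np.float64(0.21), np.float64(-0.53)]
86 [-35.4 -15.8] tool [np.float64(0.11), np.float64(-0.37)]
90 [-34.5 -12. ] tool [np.float64(0.09), np.float64(-0.38)]
```

View pics/wrist7.png

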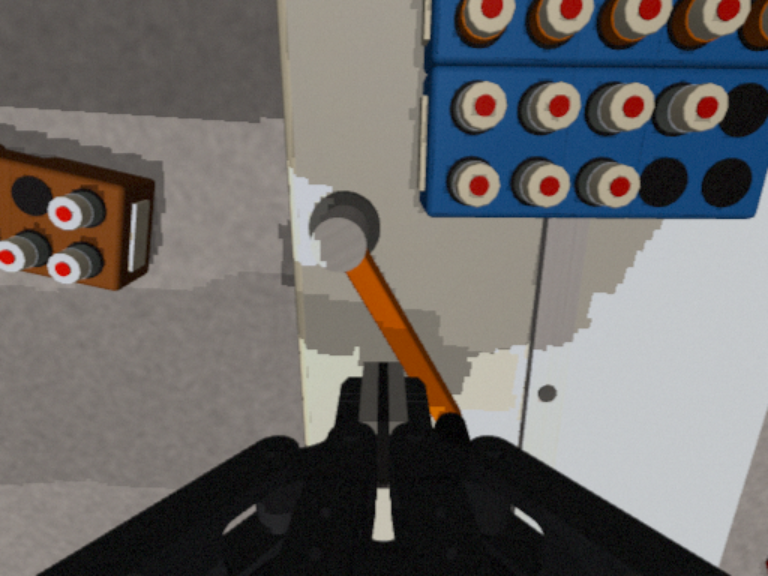

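play_rows --rows '[[1.0,[0.3,-0.2,0],[0,0,0]],[1.0,[0.4,-0.3,0],[0,0,0]],[1.0,[0.4,-0.3,0],[0,0,0]],[1.0,[0.4,-0.4,0],[0,0,0]],[1.0,[0.3,-0.4,0],[0,0,0]]]'

```text
time: 10.8
ee_pos: [0.5168, 0.0149, 0.0558]
tcp_rot: [-179.8, -0.5, 3.4]
wrist_force: [0.4, -0.8, 0.7]
opening: -0.0001
```

```bash
python3 -c "
from h import *
st()
arcplan([64,70,76,82,86,90])
"
```

```text
t 10.8 S [-42.8 -33.1] z 55.8 rot [-179.84   -0.46    3.43] F [ 0.43 -0.81  0.69] op -0.0001 q [  1.6   0.6 -15.1  73.8   0.2  88.1]
64 [-44.4 -34.4] tool [np.float64(-0.16), np.float64(0.14)]
70 [-41.3 -29.8] tool [np.float64(0.31), np.float64(-0.46)]
76 [-38.6 -24.8] tool [np.float64(0.27), np.float64(-0.5)]
82 [-36.5 -19.5] tool [np.float64(0.21), np.float64(-0.53)]
86 [-35.4 -15.8] tool [np.float64(0.11), np.float64(-0.37)]
90 [-34.5 -12. ] tool [np.float64(0.09), np.float64(-0.38)]
```

play_rows --rows '[[1.0,[0.2,-0.4,0],[0,0,0]],[1.0,[0.2,-0.4,0],[0,0,0]],[1.0,[0.2,-0.4,0],[0,0,0]],[1.0,[0.1,-0.3,0],[0,0,0]]]'

```text
time: 11.2
ee_pos: [0.5231, 0.0321, 0.0553]
tcp_rot: [-179.8, -0.4, 3.5]
wrist_force: [-0.6, -0.3, 0.8]
opening: -0.0001
```

```bash
python3 -c "
from h import *
st()
from workcell import camera
import cv2,pickle
for n in('wrist',):
    p=camera(n);cv2.imwrite(f'pics/{n}8.png',cv2.resize(cv2.cvtColor(p['img'],cv2.COLOR_RGB2BGR),None,fx=1.5,fy=1.5))
"
```

```text
t 11.2 S [-35.4 -16.3] z 55.3 rot [-179.84   -0.39    3.46] F [-0.58 -0.3   0.81] op -0.0001 q [  3.4   1.7 -14.1  73.8   0.2  90. ]
```

View pics/wrist8.png

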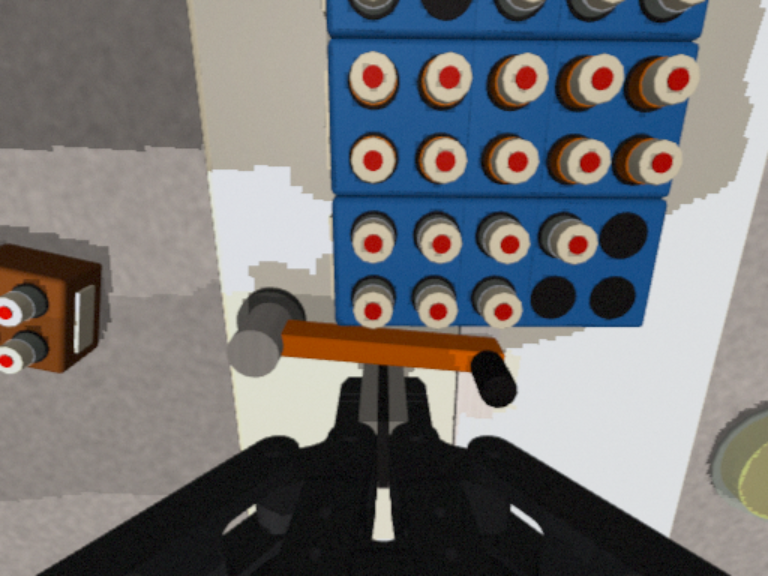

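Gate is nearly shut (arm about (290–500, 345) in the picture), with the rack row beyond it. Ease it to its limit.

play_rows --rows '[[1.0,[0.1,-0.2,0],[0,0,0]],[1.0,[0.1,-0.15,0],[0,0,0]]]'

```text
time: 11.45
ee_pos: [0.5249, 0.0364, 0.0552]
tcp_rot: [-179.8, -0.4, 3.5]
wrist_force: [-0.3, -0.0, -0.2]
opening: 0.0
```

play_rows --rows '[[1.0,[0,-0.15,0],[0,0,0]],[1.0,[0,-0.15,0],[0,0,0]]]'

```text
time: 11.65
ee_pos: [0.525, 0.0371, 0.0553]
tcp_rot: [179.8, -0.4, 3.4]
wrist_force: [0.7, -12.1, -0.3]
opening: -0.0
```

play_rows --rows '[[1.0,[0,-0.15,0],[0,0,0]]]'

```text
time: 11.75
ee_pos: [0.525, 0.0371, 0.0553]
tcp_rot: [179.6, -0.4, 3.3]
wrist_force: [-0.2, -10.0, 0.6]
opening: -0.0002
```

play_rows --rows '[[1.0,[0,-0.15,0],[0,0,0]]]'

```text
time: 11.85
ee_pos: [0.5249, 0.0371, 0.0554]
tcp_rot: [179.4, -0.4, 3.2]
wrist_force: [1.0, -8.6, 0.1]
opening: -0.0003
```

```bash
python3 -c "
from h import *
st()"
```

```text
t 11.85 S [-33.3 -11.5] z 55.4 rot [179.45  -0.39   3.23] F [ 1.02 -8.59  0.11] op -0.0003 q [  4.3   2.  -13.8  73.9  -0.6  91.1]
```

play_rows --rows '[[1.0,[0,0.3,0],[0.2,0,0]],[1.0,[0,0.8,0],[0.2,0,0]],[1.0,[0,1.5,0],[0,0,0]],[1.0,[0,1.5,0],[0,0,0]],[1.0,[0,1.5,-2],[0,0,0]],[1.0,[0,1,-3],[0,0,0]],[1.0,[0,1,-3],[0,0,0]],[1.0,[0,2,-2],[0,0,0]],[1.0,[0,4,0],[0,0,0]],[1.0,[0,4,0],[0,0,0]],[1.0,[0,2,0],[0,0,0]],[1.0,[0,0,0],[0,0,0]]]'

```text
time: 13.05
ee_pos: [0.5345, -0.1748, 0.1602]
tcp_rot: [179.9, -0.5, 3.2]
wrist_force: [-1.1, -0.3, -1.3]
opening: 0.0002
```

```bash
python3 -c "
from h import *
st()
from workcell import camera
import cv2,pickle
P={}
for n in('wrist','top','scene'):
    p=camera(n);P[n]=p;cv2.imwrite(f'pics/{n}9.png',cv2.resize(cv2.cvtColor(p['img'],cv2.COLOR_RGB2BGR),None,fx=1.5,fy=1.5))
pickle.dump(P,open('P9.pkl','wb'))
a=P['top']['img'][160:240,150:270,::-1];cv2.imwrite('pics/t9z.png',cv2.resize(a,None,fx=6.5,fy=6.5,interpolation=cv2.INTER_CUBIC))
a=P['scene']['img'][130:230,220:380,::-1];cv2.imwrite('pics/s9z.png',cv2.resize(a,None,fx=5,fy=5,interpolation=cv2.INTER_CUBIC))
"
```

```text
t 13.05 S [ -36.5 -223.5] z 160.2 rot [179.93  -0.53   3.21] F [-1.12 -0.31 -1.32] op 0.0002 q [-18.2   5.3   1.3  85.5   0.1  68.6]
```

View pics/t9z.png

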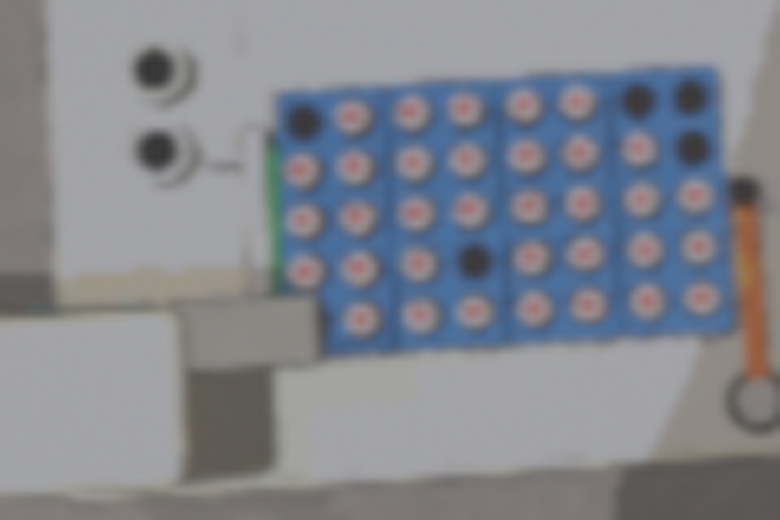

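View pics/s9z.png

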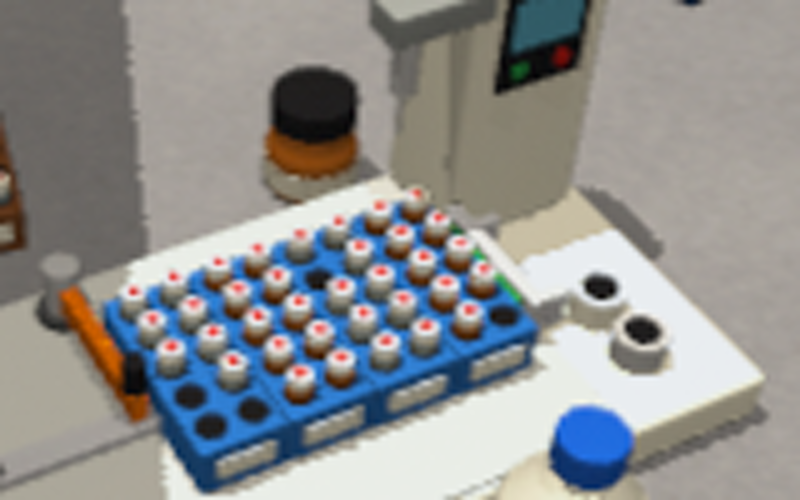

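View pics/wrist9.png

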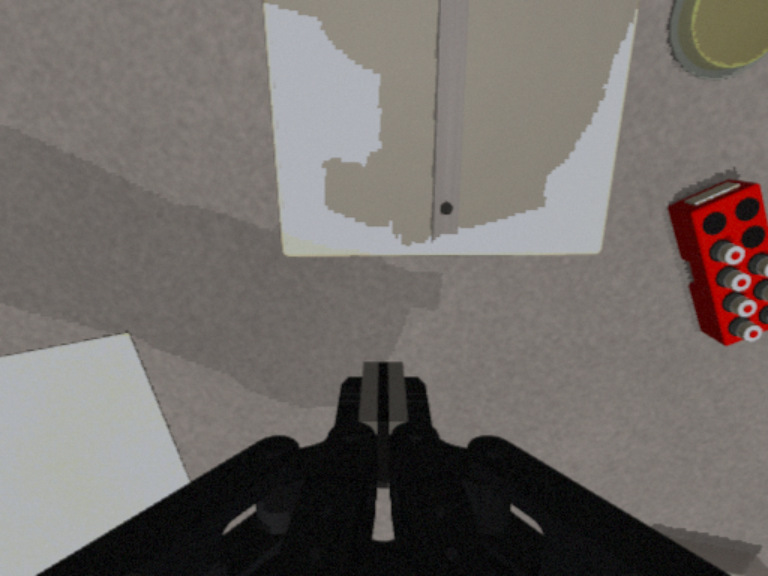

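```bash
python3 -c "
from h import *
import pickle
p=pickle.load(open('P9.pkl','rb'))['top']
f=lambda u,v,z:W2S(ray(p,((u+.5)/6.5+149.5,(v+.5)/6.5+159.5),z)).round(1)
print('hinge',f(757,402,.059),'pin',f(742,190,.07),'front',f(276,92,.056),f(283,290,.056),'rear',f(718,68,.056),f(733,330,.056))
for v in (160,220,280): print('green left',f(268+ (v-160)*.05,v,.056),'right',f(276+(v-160)*.05,v,.056))
"
```

```text
hinge [-74.7   3. ] pin [-0.5  3.1] front [ 47.4 167.9] [-23.8 168.8] rear [45.1  8.9] [-48.8   9.8]
green left [ 23.1 171.9] right [ 22.9 169.1]
green left [  1.5 171.9] right [  1.3 169. ]
green left [-20.  171.8] right [-20.2 169. ]
```

```bash
python3 -c "
from workcell import job_done
print(job_done())"
```

```text
the job is handed in; nothing more can be done
None
```

The four-rack train is home against the green stop and the orange gate is shut behind it. I handed the job in at about 13 s of the 48 s allowed.

**Racks:** I pushed the last rack with both fingertips at about 40 mm/s, slowing to about 15 mm/s near the end. Travel stopped dead at the expected position, and the force rose from about 3.5 N to 12–17 N. In the final top picture the row's front is at about y = 168–169 mm, and the green face measures 169 mm there (nominally 170). The rear is at about 9–10 mm against an expected 10 mm. The row measures about its full 160 mm, so I saw no gaps between racks.

**Gate:** I swung it by its arm with the closed fingertips until it stopped, at about 10 N. Its pin measures (-0.5, 3.1) mm against (-1, 3) mm for fully shut.

**Bystanders:** The jar and bottle look unmoved in the last pictures. I did not measure any of the bystanders, and the flask shows only partly in them.

**Limits of the checks:**
- The camera measurements agree only to about 1–2 mm, so a gap at the stop smaller than that can only be ruled out by the force rise.
- During the mid-push the fingers pressed down on the last rack with about 5 N, and I eased that off. No tipping was visible.

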